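# Index the filling carousel one hole

### The arm

A 6-joint arm with a two-finger parallel gripper is mounted at the origin on the work surface. World frame = base frame: x ahead of the robot, y to its left, z up, the work surface at z = 0. Lengths are in m, angles in rad, forces in N, time in s.
With the tool pointing down it reaches from about 0.3 to 0.875 m from the base axis. Payload 4.2 kg.
Tool frame: the origin (TCP) lies at the very end of the fingers, on their centre line; the grasp point (between the pads) lies 19 mm behind it (manip.grip_point_offset is the z of the grasp point in the tool frame, in m); z points along the fingers, y is the direction in which the jaws open and shut (so a half turn about z gives the same grasp; the last joint's range is limited). The gripper opens to 85 mm and grips with 20 to 120 N. Pads are 22 mm wide; open, the fingers measure 114 mm over their backs; the gripper's body (76 mm by 85 mm) begins 54 mm behind the grasp point. The pads swing forward as they close: fully open they stand 13 mm farther back than shut.
Start: joints at [-1.241, 0.32, 1.565, -0, 1.257, -0.02], TCP at [0.197, -0.54, 0.231] pointing down, gripper open.
Joint ranges: [-3.11, 3.11], [-0.84, 2.01], [0.21, 2.61], [-1.34, 4.49], [0.05, 2.63], [-2.56, 2.56]. Speed limits (rad/s): [2.57, 2.57, 3.14, 3.14, 3.14, 3.14].

### API

Orientations are given as a rotation vector (axis times angle).
In Python, from workcell import status, optics, job_done, manip gives the robot as it stands.
- The arm moves only by the shell command python3 -m creep 'ROWS' [OPENING] [FORCE]. ROWS is JSON, a list that holds one entry, the list of rows, each a list of 6 numbers: the shift along the tool's x, y, z in mm, then the turn, a rotation vector about the tool's x, y, z in degrees. In form: [[[tx, ty, tz, rx, ry, rz], ...]]. A call has 1 to 8 rows; each row is the pose to reach, as a shift and turn from the pose measured when the call began, along the tool's axes at that moment; what a row does not reach only later rows make up. A row lasts 1/8 s, in which the tool goes at most 62.5 mm and 10.7 degrees, less where a joint would pass 70% of its speed; a pose out of reach is approached as far as the arm can. A call with a gripper value outside its range is refused whole. OPENING is the closure, from 0 (fully open) to 1 (shut), set as the call begins (- or left out, the last holds). The fingers move at their own pace and stop on an object; FORCE is the grip in N (left out, the last holds). Time passes only in rows, so rows that repeat a pose let the fingers close. It gives the time, the measured TCP pose, the force and the opening at its end, in the units of the state.
- status.get_obs(): the state, without advancing time (a new reading comes with each control period).
- optics.grab_frame(name): name is "side" or "top"; returns (picture, depth): 400x640x3 uint8, red, green, blue; 400x640 float32, m along the optical axis (not along the pixel's ray), 0 where there is no reading.
- optics.camera_model(name): a dict with "camera_matrix" (3x3 intrinsics, pixels), "extrinsics" (4x4, takes a point from world to camera coordinates). Camera axes: x right, y down, z forward; pixel columns grow to the right and rows downward; lengths in m; the calibration is good to about 2 mm. A picture is of the moment at which its call begins. camera_model takes no time and is no camera call.
- job_done(): hands the job in, once; it reports no verdict.
Trained networks look in the newest picture that a camera, given by its name, has taken for a name from the list of things; names that differ only in an ending like _2 or _b are one class to them, and where a whole thing is asked for, a point or a joint stands for the part that bears it (a point fixed in the world has none). Each returns a list of dicts, best first, with "p" (0 to 1); they miss things now and then, are a little off and sometimes report something else, mostly with a low value. They report only what shows in the picture. A call takes as long as a camera call. They do not tell look-alikes from the thing itself.
- optics.spot_in(camera, thing): "at" ([x, y, z] in m, in the coordinates of the camera as it stood for that picture, good to about 4 mm: the middle of the surface that is visible of it).
- optics.mark_of(camera, thing): "at" ([x, y, z] in m, in the coordinates of the camera as it stood for that picture, good to about 4 mm: a listed point, or the origin of a listed thing).
The state is a dict: "time": time; "joint_positions": joint angles; "joint_vel": joint speeds; "effort": joint torques, N m; "tool_pos": TCP position; "tool_rot": TCP orientation; "wrist_force": force on the tool from outside, world axes, zero at the start; "torque": the same for the moment, N m; "opening": opening from 0.0 (shut) to 1.0 (fully open).
Only numpy, scipy, OpenCV 4.12 (cv2) and the standard library are available. Lean on these libraries where they do the work, as an engineer would, in place of code of your own. Each camera call takes 0.05 s, during which the arm holds its last target. There are 200 camera calls.

### The job

On the jar-filling carousel the nest under the funnel is empty: turn the table by one hole, whichever way brings the neighbouring open jar under the funnel. With a fingertip press the green indexing plunger in to free the table, swing the table round without forcing it, and let the plunger spring back up so that it locks in that next hole. Do not go past the hole, lift nothing, leave every jar standing in its nest and leave the other things on the bench alone.

Things in the scene. Friction and masses are not known exactly. Their poses are not given: they have to be found in the camera images.
- carousel: the jar-filling carousel's fixed grey base, 304 mm wide, 46 mm high, with an aluminium index ring on top: six brass-bushed holes every 60 degrees on a circle of radius 128 mm, joined by a circular slot. Origin under its centre; seen from there the plunger stands at the start along -x and the funnel at 30 degrees from +x towards +y
- axis_top (a point): the fixed turning axis of the carousel's aluminium table, at its upper face, 66 mm above the bench. The table is 216 mm in diameter and carries six round jar nests every 60 degrees on a circle of radius 75 mm, with walls 10 mm high
- dial (a joint): turning of the table, rad, 0 at the start, positive anticlockwise seen from above, at most 3 either way. The next holes are at +1.047 and -1.047 (60 degrees). With the plunger up in a hole it is locked, with about 0.01 rad of play; free, it turns with about 0.1 N m of friction and stays where it is left
- plunger (a joint): travel of the indexing plunger, m: 0 fully up, 0.014 fully in. Pressed in by 0.009 or more it frees the table. A spring (4 N at the top, 8 N at the bottom) lifts it. Between holes the released plunger is held down by about 8 mm under the ring; at a hole it springs fully up and locks, also when let go up to some 3 mm beside it
- plunger_cap (a point): centre of the flat top of the plunger's green mushroom cap, 36 mm in diameter, 114 mm above the bench when up, pressed straight down; it stands on an arm of the table 128 mm from the axis, half-way between two nests, and goes round with the table. The nearest jars are 48 mm from its centre, their tops 13 mm above it
- fill_point (a point): fixed point straight below the spout of the steel filling funnel, 126 mm above the bench (rim height of a jar), 75 mm from the turning axis. The funnel, up to 222 mm above the bench and 82 mm wide, hangs from a post outside the ring on the side away from the robot
- jar_open: the open, empty white jar with an orange label band and no lid, 50 mm in diameter and 60 mm high, loose in the nest next to the one under the funnel, on the one or the other side; origin at the centre of its underside, z up along its axis
- jar_a: white jar with an orange lid, 50 mm in diameter, 61 mm high, loose in a nest; origin at the centre of its underside
- jar_b: another such lidded jar in a nest
- jar_c: another such lidded jar in a nest
- pouch_a: orange stand-up pouch with a dark panel, 100 mm wide, 55 mm deep, 150 mm high, on the bench left of the carousel at the back; origin under its centre
- pouch_b: another such pouch, on the bench right of the carousel at the back
- spray: white trigger spray bottle, 72 mm in diameter, 207 mm high, right of the carousel; origin under its centre
- roll: upright blue paper roll, 116 mm in diameter, 190 mm high, far left of the carousel; origin under its centre
- spare_lid: orange jar lid, 49 mm in diameter, 15 mm high, lying on the bench left of the carousel; origin under its centre
Not all that is in view belongs to the job. Leave any purple look-alike of the jar_open alone.

How it is judged:
On the way, in this order (a step that is already met when the one before it is completed fails the run):
1. the plunger is pressed in while the table still stands at its first hole (value of joint plunger above 0.007 m and value of joint dial between -0.06 and 0.06 rad), for 0.05 s.
2. the table is swung between the holes (value of joint plunger above 0.006 m and (value of joint dial above 0.3 rad or value of joint dial below -0.3 rad)), for 0.05 s.
At the end, for the whole second after the job is handed in: The open jar stands upright in its nest with its centre within 8 mm of the line below the funnel's spout, the table stands one hole (60 degrees, within 2 degrees) from where it began and is at rest, and the plunger is fully up (within 3 mm), locked in that hole (horizontal distance between jar_open and fill_point below 0.008 m and z of jar_open in the frame of axis_top below 0.005 m and angle between jar_open's own z axis and vertical below 0.1 rad and value of joint plunger below 0.003 m and (value of joint dial between 1.01 and 1.085 rad or value of joint dial between -1.085 and -1.01 rad) and velocity of joint dial between -0.05 and 0.05 rad/s); the robot touches nothing.
It fails at once if the table is turned past the next hole (value of joint dial above 1.4 rad or value of joint dial below -1.4 rad).
It fails at once if the plunger or the table is forced or gripped hard (contact force between the fingers and carousel above 50 N).
It fails at once if a jar is lifted out of its nest (z of any of jar_open, jar_a, jar_b, jar_c in the frame of axis_top above 0.01 m).
It fails at once if a jar is tipped (angle between any of jar_open, jar_a, jar_b, jar_c's own z axis and vertical above 0.35 rad).
It fails at once if another thing on the bench is moved (distance of any of pouch_a, pouch_b, spray, roll, spare_lid from where it was at the start of the episode above 0.02 m).
It also fails if it takes over 40 s, if anything falls off the work surface, if the arm or the gripper's body presses on something with over 40 N, if the wrist force passes 120 N, or if a joint passes its speed limit or range.

## Working session

There is one attempt and no reset: what is moved stays moved. The work goes in short steps, Python scripts to look and compute and a shell command to move; the robot and the scene stay as the last step left them, time stands still between calls to the robot, and variables do not carry over. Pictures are saved under pics/ and viewed, about 8 in all and at most 12, crops included, and the job is handed in when it is done.

```bash
mkdir -p pics; cat > h.py <<'E'
import numpy as np, cv2
from workcell import status, optics, job_done, manip
def world(cam,p):
    E=np.array(optics.camera_model(cam)["extrinsics"]); return np.linalg.inv(E)[:3]@np.r_[p,1]
E
python3 - <<'E'
from h import *
o=status.get_obs(); print(o["time"],o["tool_pos"],o["tool_rot"],o["opening"])
ims=[]
for c in("top","side"):
    im,d=optics.grab_frame(c); np.save(f"{c}_d.npy",d); cv2.imwrite(f"pics/{c}0.png",im[...,::-1])
    for t in("plunger_cap","axis_top","fill_point","jar_open","carousel","jar_a"):
        for r in optics.mark_of(c,t)[:5]: print(c,t,round(r["p"],2),world(c,r["at"]).round(3))
E
```

```text
0.0 [ 0.19692437 -0.53974526  0.23048846] [-3.09197993e+00 -5.46379433e-01  4.10918162e-04] 1.0033793093698442
top plunger_cap 0.65 [0.48  0.063 0.115]
top axis_top 0.91 [0.609 0.055 0.068]
top axis_top 0.47 [0.541 0.025 0.068]
top fill_point 0.72 [0.672 0.095 0.125]
top jar_open 0.74 [0.673 0.023 0.064]
top jar_open 0.66 [ 0.667 -0.183  0.001]
top carousel 0.58 [0.608 0.06  0.002]
top jar_a 0.64 [ 0.605 -0.012  0.063]
top jar_a 0.64 [0.542 0.026 0.067]
top jar_a 0.51 [0.614 0.133 0.061]
side plunger_cap 0.45 [0.482 0.064 0.119]
side axis_top 0.96 [0.608 0.061 0.07 ]
side carousel 0.77 [0.606 0.056 0.002]
side jar_a 0.47 [0.544 0.025 0.069]
```

View pics/top0.png

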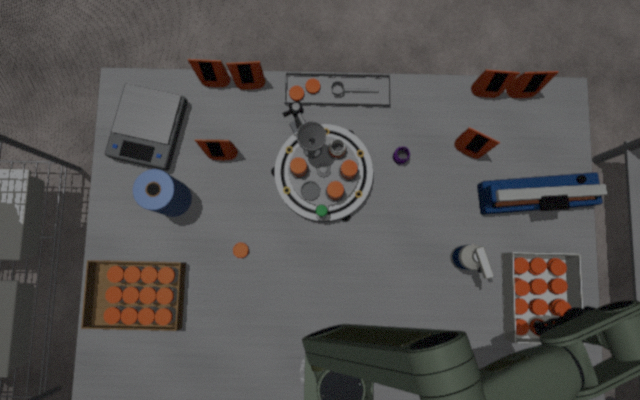

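View pics/side0.png

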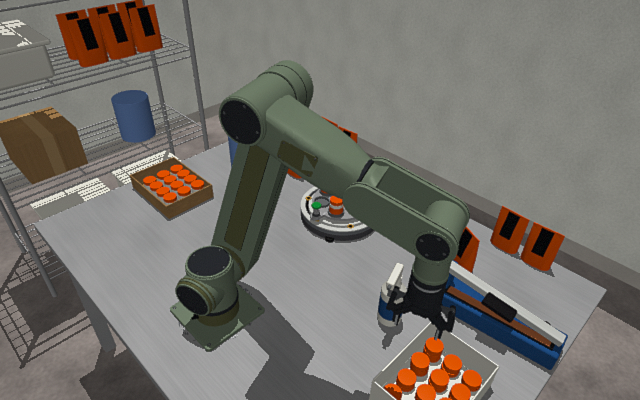

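```bash
python3 - <<'E'
from h import *
im=cv2.imread("pics/top0.png"); d=np.load("top_d.npy")
cm=optics.camera_model("top");K=np.array(cm["camera_matrix"])
for c in("top","side"):
    im=cv2.imread(f"pics/{c}0.png"); d=np.load(f"{c}_d.npy"); cm=optics.camera_model(c);K=np.array(cm["camera_matrix"]);Ei=np.linalg.inv(np.array(cm["extrinsics"]))
    hsv=cv2.cvtColor(im,cv2.COLOR_BGR2HSV)
    v,u=np.where(cv2.inRange(hsv,(50,120,60),(85,255,255))>0); P=np.c_[(u-K[0,2])/K[0,0],(v-K[1,2])/K[1,1],np.ones(len(u))]*d[v,u][:,None]
    W=P@Ei[:3,:3].T+Ei[:3,3]; m=(d[v,u]>0)&(abs(W[:,0]-.48)<.06)&(abs(W[:,1]-.06)<.06)&(W[:,2]>.1)
    W=W[m]; print(c,len(W),W.mean(0).round(4),W.min(0).round(3),W.max(0).round(3),np.median(W[:,2]),K[0,0])
    # ring fit: points at z 0.046
    if c=="top":
        v,u=np.mgrid[100:240,250:400].reshape(2,-1);P=np.c_[(u-K[0,2])/K[0,0],(v-K[1,2])/K[1,1],np.ones(len(u))]*d[v,u][:,None]
        W=P@Ei[:3,:3].T+Ei[:3,3]; s=W[(W[:,2]>.03)&(W[:,2]<.053)]
        hull=cv2.convexHull(s[:,:2].astype(np.float32)); print("ring",cv2.minEnclosingCircle(hull),np.median(s[:,2]))
        cv2.imwrite("pics/crop1.png",cv2.resize(im[95:235,260:425],None,fx=4,fy=4,interpolation=cv2.INTER_CUBIC))
E
```

```text
top 85 [0.4781 0.0633 0.1135] [0.464 0.049 0.106] [0.492 0.079 0.123] 0.11350805793937635 485.54912355801315
ring ((0.6717132925987244, 0.04162885621190071), 0.21793727576732635) 0.045806320578539506
side 51 [0.4755 0.058  0.1159] [0.459 0.045 0.109] [0.495 0.074 0.123] 0.11615124201830096 458.00016206716396
```

View pics/crop1.png

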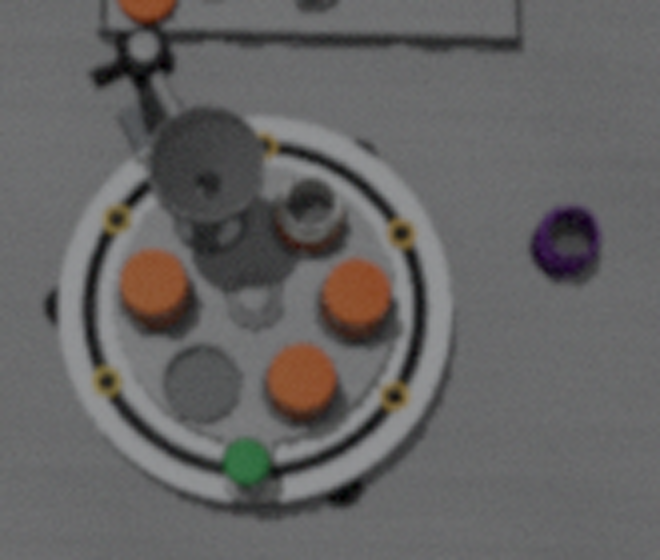

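```bash
python3 - <<'E'
from h import *
from scipy.spatial.transform import Rotation as R
cm=optics.camera_model("top");K=np.array(cm["camera_matrix"]);Ei=np.linalg.inv(np.array(cm["extrinsics"]))
def ray(u,v,z):
    r=Ei[:3,:3]@np.array([(u-K[0,2])/K[0,0],(v-K[1,2])/K[1,1],1]);o=Ei[:3,3];return o+r*(z-o[2])/r[2]
H=[ray(260+(a+.5)/4-.5,95+(b+.5)/4-.5,.046)[:2] for a,b in((265,145),(117,219),(107,380),(393,396),(402,232))]
H=np.array(H);print(H.round(4))
from scipy.optimize import least_squares
ang=np.radians([0,60,120,240,300])
f=lambda p:(p[:2]+.128*np.c_[np.cos(ang+p[2]),np.sin(ang+p[2])]-H).ravel()
s=least_squares(f,[.6,.06,0]);c=s.x[:2];print("axis",s.x,np.degrees(s.x[2]),"res",s.fun.round(4))
o=status.get_obs();Rt=R.from_rotvec(o["tool_rot"]).as_matrix();p=np.array(o["tool_pos"]);print(Rt.round(3))
for k in(0,20,40,60):
    a=np.radians(180+k)+s.x[2];q=np.r_[c+.128*np.array([np.cos(a),np.sin(a)]),.114];print(k,q.round(4))
    if k==0:
        for z in (.23,.16):print("tool shift mm",(Rt.T@(np.r_[q[:2],z]-p)*1000).round(1))
E
```

```text
[[ 0.7369  0.0551]
 [ 0.6749  0.1688]
 [ 0.548   0.1724]
 [ 0.5407 -0.0477]
 [ 0.6698 -0.0529]]
axis [ 0.60847145  0.05994021 -0.03147893] -1.803609653859348 res [-0.0005  0.0009  0.001  -0.0001 -0.      0.0004  0.0003 -0.0012 -0.0008
  0.0001]
[[ 0.939  0.343  0.   ]
 [ 0.343 -0.939 -0.   ]
 [ 0.     0.    -1.   ]]
0 [0.4805 0.064  0.114 ]
tool shift mm [ 473.4 -470.4    1.3]
tool shift mm [ 473.4 -470.4   71.3]
20 [0.4869 0.02   0.114 ]
40 [ 0.5079 -0.0192  0.114 ]
60 [ 0.541  -0.0488  0.114 ]
```

The open white jar with the orange band is at about top pixel (338,148), to the right of the funnel at (312,137). The other candidate, at (401,155), is the purple look-alike outside the ring. The table must therefore turn anticlockwise (+60°), taking the plunger to the hole at about (358,194). I'll go up first to clear the spray bottle.

```bash
python3 -m creep '[[[0,0,-60,0,0,0],[0,0,-100,0,0,0],[40,-40,-100,0,0,0],[80,-80,-100,0,0,0],[120,-120,-100,0,0,0],[160,-160,-100,0,0,0],[200,-200,-100,0,0,0],[240,-240,-100,0,0,0]]]' 1 30; cat > go.py <<'E'
import sys
from h import *
from scipy.spatial.transform import Rotation as R
o=status.get_obs();Rt=R.from_rotvec(o["tool_rot"]).as_matrix();p=np.array(o["tool_pos"])
print(o["time"],p.round(4),"f",np.round(o["wrist_force"],2),"open",round(o["opening"],3))
for a in sys.argv[1:]:
    k,z=map(float,a.split(","));t=np.radians(180+k)-.0315
    q=np.r_[.6085+.128*np.cos(t),.0599+.128*np.sin(t),z];print(a,(Rt.T@(q-p)*1000).round(1))
E
python3 go.py 0,.16
```

```text
time: 1.7
tool_pos: [0.3407, -0.2308, 0.3316]
tool_rot: [3.093, 0.546, 0.001]
wrist_force: [0.4, -0.7, -0.2]
opening: 0.002
1.7 [ 0.3407 -0.2308  0.3316] f [ 0.36 -0.65 -0.17] open 0.002
0,.16 [ 232.1 -229.2  171.6]
```

```bash
python3 -m creep '[[[40,-40,0,0,0,0],[80,-80,0,0,0,0],[120,-120,0,0,0,0],[160,-160,20,0,0,0],[200,-198,50,0,0,0],[232,-229,90,0,0,0],[232,-229,140,0,0,0],[232,-229,172,0,0,0]]]'; python3 go.py 0,.114; python3 - <<'E'
from h import *
a=[]
for c in("top","side"):
    im,d=optics.grab_frame(c); im=im[...,::-1]
    im=im[95:235,240:440] if c=="top" else im[130:270,240:440]
    a.append(cv2.resize(im,None,fx=3,fy=3,interpolation=cv2.INTER_CUBIC)[:,:400 if 0 else 600])
cv2.imwrite("pics/a2.png",cv2.resize(np.vstack(a),(420,588)))
E
```

```text
time: 2.7
tool_pos: [0.4796, 0.0644, 0.1573]
tool_rot: [3.093, 0.548, -0.003]
wrist_force: [0.6, -0.0, 0.1]
opening: -0.005
2.7 [0.4796 0.0644 0.1573] f [ 0.57 -0.05  0.06] open -0.005
0,.114 [ 0.9  0.7 43.3]
```

View pics/a2.png

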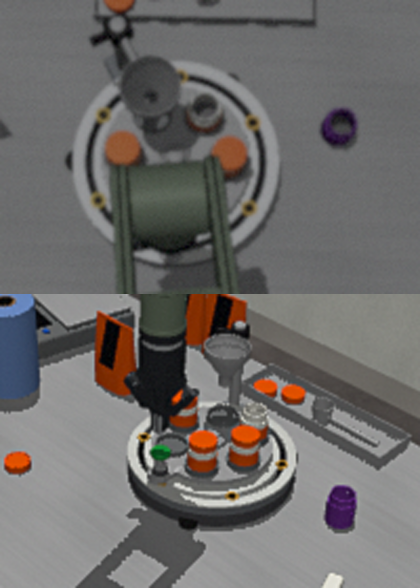

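The side view shows the shut fingertips at crop (157,425), straight above the green cap at (160,452), with the jars clear. Pressing next.

```bash
python3 -m creep '[[[1,1,20,0,0,0],[1,1,34,0,0,0],[1,1,41,0,0,0],[1,1,45,0,0,0],[1,1,49,0,0,0],[1,1,52,0,0,0],[1,1,55,0,0,0],[1,1,55,0,0,0]]]'; python3 go.py 0,.101
```

```text
time: 3.8
tool_pos: [0.4793, 0.063, 0.102]
tool_rot: [3.093, 0.547, -0.009]
wrist_force: [-1.4, -0.7, 6.4]
opening: 0.002
3.8 [0.4793 0.063  0.102 ] f [-1.38 -0.68  6.42] open 0.002
0,.101 [ 1.5 -0.5  1. ]
```

```bash
python3 go.py 2,.1005 5,.1005 9,.1005 13,.1005 17,.1005 21,.1005 25,.1005 
```

```text
3.8 [0.4793 0.063  0.102 ] f [-1.38 -0.68  6.42] open 0.002
2,.1005 [-0.   3.7  1.5]
5,.1005 [-2.2 10.1  1.5]
9,.1005 [-4.4 18.7  1.5]
13,.1005 [-6.1 27.5  1.6]
17,.1005 [-7.2 36.4  1.6]
21,.1005 [-7.6 45.3  1.6]
25,.1005 [-7.5 54.2  1.5]
```

```bash
python3 -m creep '[[[0,0,1.5,0,0,0],[0,3.7,1.5,0,0,0],[-2,10,1.5,0,0,0],[-4.4,18.7,1.5,0,0,0],[-6,27.5,1.5,0,0,0],[-7.2,36.4,1.5,0,0,0],[-7.6,45.3,1.5,0,0,0],[-7.5,54,1.5,0,0,0]]]'; python3 go.py 29,.1005 33,.1005 37,.1005 41,.1005 45,.1005 49,.1005 53,.1005; python3 - <<'E'
from h import *
for c in("side","top"):
    im,d=optics.grab_frame(c); cv2.imwrite(f"pics/m_{c}.png",im[...,::-1])
    for t in("plunger_cap","jar_open"):
        for r in optics.mark_of(c,t)[:3]: print(c,t,round(r["p"],2),world(c,r["at"]).round(3))
cv2.imwrite("pics/m.png",np.vstack([cv2.resize(cv2.imread("pics/m_top.png")[95:235,240:440],(420,294)),cv2.resize(cv2.imread("pics/m_side.png")[130:270,240:440],(420,294))]))
E
```

```text
time: 4.8
tool_pos: [0.4917, 0.0097, 0.1016]
tool_rot: [3.093, 0.547, -0.005]
wrist_force: [-0.7, 1.8, 6.1]
opening: -0.004
4.8 [0.4917 0.0097 0.1016] f [-0.75  1.79  6.09] open -0.004
29,.1005 [-0.   8.8  1.1]
33,.1005 [ 1.4 17.6  1.1]
37,.1005 [ 3.4 26.3  1.1]
41,.1005 [ 6.1 34.8  1.1]
45,.1005 [ 9.3 43.2  1. ]
49,.1005 [13.1 51.3  1. ]
53,.1005 [17.5 59.1  1. ]
side plunger_cap 0.52 [0.493 0.009 0.105]
side jar_open 0.7 [0.683 0.052 0.069]
top jar_open 0.78 [ 0.67  -0.18   0.002]
top jar_open 0.73 [0.683 0.054 0.065]
```

View pics/m.png

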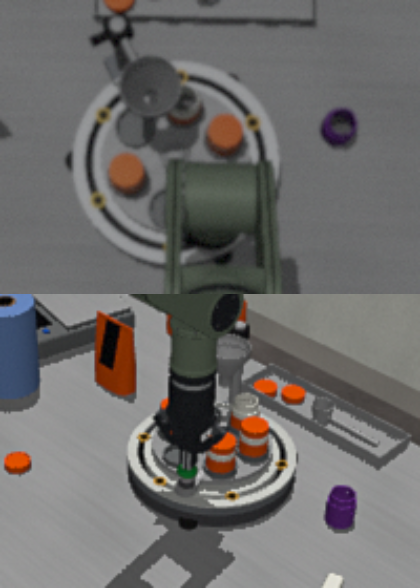

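The table is following: the cap is still under the tip at side crop (186,472), and the jar is about 25° round and heading for the funnel. Continuing.

```bash
python3 -m creep '[[[0,8.8,1.2,0,0,0],[1.4,17.6,1.2,0,0,0],[3.4,26.3,1.2,0,0,0],[6,34.8,1.2,0,0,0],[9.3,43.2,1.2,0,0,0],[13,51.3,1.2,0,0,0],[16,57,1.2,0,0,0],[16,57,1.2,0,0,0]]]'; python3 go.py 54,.1005 56,.1005 58,.1005 60,.1005; python3 - <<'E'
from h import *
for c in("side","top"):
    im,d=optics.grab_frame(c)
    for t in("plunger_cap","jar_open"):
        for r in optics.mark_of(c,t)[:3]: 
            w=world(c,r["at"]); print(c,t,round(r["p"],2),w.round(3),np.degrees(np.arctan2(w[1]-.0599,w[0]-.6085)).round(1))
E
```

```text
time: 6.1
tool_pos: [0.5286, -0.0392, 0.1018]
tool_rot: [3.091, 0.546, 0.003]
wrist_force: [0.4, -0.0, 6.4]
opening: 0.004
6.1 [ 0.5286 -0.0392  0.1018] f [ 0.4  -0.02  6.37] open 0.004
54,.1005 [0.6 2.4 1.3]
56,.1005 [3.1 6.1 1.3]
58,.1005 [5.6 9.8 1.4]
60,.1005 [ 8.3 13.3  1.4]
side plunger_cap 0.59 [ 0.528 -0.041  0.106] -128.5
side plunger_cap 0.5 [ 0.675  0.386 -0.001] 78.5
side jar_open 0.79 [ 0.668 -0.184  0.003] -76.3
top jar_open 0.58 [ 0.669 -0.182  0.003] -75.9
top jar_open 0.41 [0.68  0.089 0.066] 22.2
```

```bash
python3 -m creep '[[[0.6,2.4,1.2,0,0,0],[3,6,1.2,0,0,0],[5.6,9.8,1.2,0,0,0],[8.4,13.4,1.2,0,0,0],[8.6,13.8,1.2,0,0,0],[8.6,13.8,1.2,0,0,0]]]'; python3 go.py 60,.1005; python3 - <<'E'
from h import *
for c in("side","top"):
    im,d=optics.grab_frame(c)
    cv2.imwrite(f"pics/e_{c}.png",im[...,::-1])
    for t in("plunger_cap","jar_open","jar_a"):
        for r in optics.mark_of(c,t)[:3]: 
            w=world(c,r["at"]); print(c,t,round(r["p"],2),w.round(3),np.degrees(np.arctan2(w[1]-.0599,w[0]-.6085)).round(1))
    if c=="side":
        cm=optics.camera_model(c);K=np.array(cm["camera_matrix"]);Ei=np.linalg.inv(np.array(cm["extrinsics"]))
        v,u=np.where(cv2.inRange(cv2.cvtColor(im,cv2.COLOR_RGB2HSV),(50,120,60),(85,255,255))>0);P=np.c_[(u-K[0,2])/K[0,0],(v-K[1,2])/K[1,1],np.ones(len(u))]*d[v,u][:,None]
        W=P@Ei[:3,:3].T+Ei[:3,3];W=W[np.hypot(W[:,0]-.54,W[:,1]+.05)<.05];print(len(W),W.mean(0),W.min(0),W.max(0))
E
```

```text
time: 7.15
tool_pos: [0.5429, -0.0493, 0.1021]
tool_rot: [3.09, 0.546, 0.01]
wrist_force: [-0.0, -0.7, 6.9]
opening: -0.002
7.15 [ 0.5429 -0.0493  0.1021] f [-0.02 -0.68  6.9 ] open -0.002
60,.1005 [-1.6 -1.   1.6]
side plunger_cap 0.37 [ 0.544 -0.051  0.107] -120.1
side jar_open 0.49 [ 0.667 -0.184  0.004] -76.5
side jar_open 0.36 [0.672 0.094 0.067] 28.7
side jar_a 0.54 [0.542 0.093 0.068] 153.9
side jar_a 0.45 [0.674 0.016 0.07 ] -34.1
side jar_a 0.45 [ 0.606 -0.019  0.064] -91.6
40 [ 0.53228994 -0.05688358  0.10365863] [ 0.52073958 -0.07221922  0.09751893] [ 0.55148401 -0.03631304  0.10890078]
top jar_open 0.59 [0.676 0.099 0.064] 30.0
top jar_open 0.57 [ 0.671 -0.182  0.001] -75.6
top jar_a 0.82 [0.547 0.099 0.066] 147.7
top jar_a 0.68 [0.669 0.021 0.065] -32.7
top jar_a 0.63 [ 0.605 -0.01   0.07 ] -92.8
```

```bash
python3 -m creep '[[[0,0,-3,0,0,0],[0,0,-6,0,0,0],[0,0,-9,0,0,0],[0,0,-12,0,0,0],[0,0,-20,0,0,0],[0,0,-40,0,0,0],[0,0,-90,0,0,0],[0,0,-120,0,0,0]]]'; python3 go.py; python3 -m creep '[[[60,0,-30,0,0,0]]]' >/dev/null; python3 -m creep '[[[-40,40,0,0,0,0],[-80,80,0,0,0,0],[-120,120,0,0,0,0],[-160,160,0,0,0,0],[-160,160,0,0,0,0]]]'; python3 - <<'E'
from h import *
for c in("side","top"):
    im,d=optics.grab_frame(c)
    cv2.imwrite(f"pics/f_{c}.png",im[...,::-1])
    for t in("plunger_cap","jar_open","jar_a"):
        for r in optics.mark_of(c,t)[:3]: 
            w=world(c,r["at"]); print(c,t,round(r["p"],2),w.round(3),np.degrees(np.arctan2(w[1]-.0599,w[0]-.6085)).round(1))
    cm=optics.camera_model(c);K=np.array(cm["camera_matrix"]);Ei=np.linalg.inv(np.array(cm["extrinsics"]))
    v,u=np.where(cv2.inRange(cv2.cvtColor(im,cv2.COLOR_RGB2HSV),(50,120,60),(85,255,255))>0);P=np.c_[(u-K[0,2])/K[0,0],(v-K[1,2])/K[1,1],np.ones(len(u))]*d[v,u][:,None]
    W=P@Ei[:3,:3].T+Ei[:3,3];W=W[np.hypot(W[:,0]-.54,W[:,1]+.05)<.03];print(len(W),W.mean(0),np.median(W[:,2]),W.max(0))
cv2.imwrite("pics/f.png",np.vstack([cv2.resize(cv2.imread("pics/f_top.png")[95:235,240:440],(420,294)),cv2.resize(cv2.imread("pics/f_side.png")[130:270,240:440],(420,294))]))
E
```

```text
time: 8.55
tool_pos: [0.5425, -0.0486, 0.2242]
tool_rot: [3.089, 0.546, 0.013]
wrist_force: [0.9, 0.5, -0.9]
opening: 0.002
8.55 [ 0.5425 -0.0486  0.2242] f [ 0.89  0.46 -0.88] open 0.002
time: 9.3
tool_pos: [0.4938, -0.2379, 0.253]
tool_rot: [3.092, 0.535, 0.007]
wrist_force: [-0.2, 0.2, 0.1]
opening: -0.002
side plunger_cap 0.64 [ 0.545 -0.053  0.116] -119.2
side jar_open 0.67 [ 0.667 -0.185  0.006] -76.5
side jar_open 0.62 [0.673 0.091 0.066] 25.9
side jar_open 0.31 [ 0.708 -0.404  0.004] -77.9
side jar_a 0.65 [0.671 0.015 0.072] -35.7
side jar_a 0.56 [0.546 0.096 0.065] 149.9
side jar_a 0.47 [ 0.604 -0.016  0.068] -93.6
57 [ 0.53667362 -0.05361211  0.11589844] 0.11620752224249042 [ 0.55531974 -0.03743822  0.12134332]
top plunger_cap 0.61 [0.67  0.022 0.061] -31.9
top plunger_cap 0.59 [ 0.543 -0.05   0.113] -120.6
top jar_open 0.6 [0.676 0.098 0.064] 29.5
top jar_open 0.56 [ 0.668 -0.182  0.003] -76.1
top jar_open 0.23 [ 0.543 -0.047  0.115] -121.5
top jar_a 0.77 [0.668 0.022 0.063] -32.2
top jar_a 0.76 [0.549 0.096 0.064] 148.6
top jar_a 0.76 [ 0.605 -0.016  0.069] -93.0
83 [ 0.53966734 -0.04858337  0.11367875] 0.1141685270217685 [ 0.55594812 -0.03430432  0.11963661]
```

View pics/f.png

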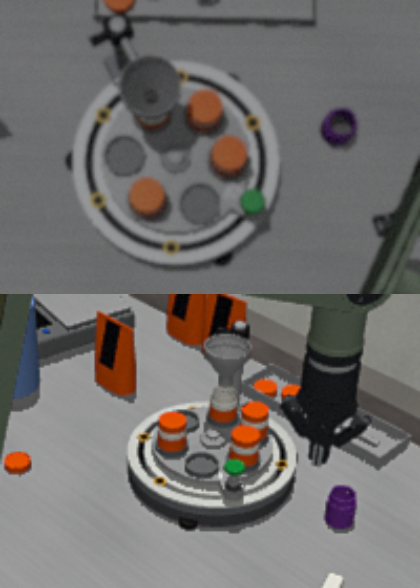

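The cap is back at its starting height in both cameras: top view 0.114 m (0.114 at the start), side view 0.116 m (0.116 at the start). It stands over the next hole at top crop (252,202). The open jar is under the spout, all jars are standing, and the arm is clear.

```bash
python3 -c "from h import *; print(job_done())"
```

```text
the job is handed in; nothing more can be done
None
```

I turned the table one hole anticlockwise (+60°), which brought the open jar under the funnel, and handed the job in at about 9.5 s. With the fingers shut, I pressed the green plunger in about 12 mm with roughly 6–7 N, then swung the table round by the cap. At the next hole I lifted straight up so the plunger could spring back.

**Last checks before hand-in:**
- **Plunger:** the cap is back at its starting height in both cameras (0.114 m top, 0.116 m side), so it is fully up. The green cap centre in the top view turned about 59°, which agrees with one hole within measuring error.
- **Open jar:** the top camera puts it at (0.676, 0.098) and the funnel point was measured at (0.672, 0.095), so about 5 mm apart. The side camera puts it at (0.673, 0.091), about 4 mm from the funnel point. The two cameras differ by about 8 mm on the jar, each being good to about 4 mm.
- **Everything else:** all four jars stand in their nests. I kept the arm away from the other things on the bench, and the pouch, lid and purple look-alike in the last picture look unmoved. I did not measure each bench item again. The arm is clear of everything, with wrist force near zero.

I found no failed checks.

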